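Start and close the wing cap of an expansion tank

TASK

Put the black wing cap on the neck of the white expansion tank with its wing in line with the tank's length. Keeping a light push on it, turn it backwards (counter-clockwise from above) until you feel the thread click and the cap drop, then, still pushing lightly, turn it forwards (clockwise) until it is fully home and stays down by itself. Do not force the thread against its stops, and leave the other things on the counter alone.

Things in the scene. Friction and masses are not known exactly. Their poses are not given: they have to be found in the camera images.
- cap: Loose black plastic screw cap, about 80 g, standing on the counter. Round ribbed skirt 57 mm across, 24 mm high (bore 49 mm), with an upright wing on top. Origin: centre of the skirt's lower edge, z up. Inside, two round lugs (4 mm thick, opposite each other, under the wing's two ends) stand inwards 2 to 6 mm above the lower edge, 37 mm between their tips.
- wing (a point): Middle of the cap's wing, 41 mm above the cap's origin; axes as the cap's. The wing is to be pinched: 46 mm long (along x), 14 mm thick (along y), its faces upright, from 24 to 53 mm above the cap's origin.
- tank: White plastic tank 160 (x) x 130 (y) x 85 mm high on a dark steel cradle plate 190 x 150 mm, fixed. Origin: centre of its underside, on the counter; z up, x along its length. The round neck stands on its top on the same vertical axis: 34 mm core, 46 mm over the thread, a tapered nose on top.
- mouth (a point): Point on the neck's axis, level with the top of the thread's flat ledge, 111 mm above the tank's underside; axes as the tank's. Cap origin relative to it in z: -2 mm with the lugs resting on the ledge, -10 mm pushed right down in the gaps, -14 mm pushed down at home, -12.8 mm when home and let go.
- neck_foot (a point): Foot of the neck, 85 mm above the tank's underside. Two-start thread: the ledge has two opposite gaps. With the wing along the tank's x (within 0.2 rad, either way round) the lugs always rest on the ledge; a hidden offset, new each time, puts the gaps 0.2 to 1.5 rad further backwards (counter-clockwise). Stops on the ledge keep the lugs from reaching the gaps forwards. Over 40 N breaks the thread.
- seal_top (a point): Top of the sprung rubber seal in the neck, 17 mm above the ledge. Spring 700 N/m: about 5 N with the cap down in the gaps, 7 to 8 N at home; unlocked, the cap springs up again. A gap gives 0.3 rad of free turn, then a stop behind. A channel leads forwards (clockwise) from it under the ledge, 4 mm down in about 1 rad, to a firm stop: home.
- mug: White mug 80 mm wide, 92 mm high; bystander. Origin: centre of its underside.
- tape: Grey roll of tape 90 mm wide, 24 mm high, lying flat; bystander. Origin: centre of its underside.
- clear_block: Clear plastic block 60 x 50 x 80 mm; bystander. Origin: centre of its underside.
- model_car: Grey model car 85 mm long, 33 mm high; bystander. Origin: centre of its underside.
- wrench: Steel wrench lying on the counter on the robot's side; bystander.
- bottle: Blue plastic bottle 66 mm wide, 190 mm high; bystander. Origin: centre of its underside.
- spare_lid: Plain flat black lid without wing, 60 mm wide, 16 mm high; bystander. Origin: centre of its underside.
Mind the look-alikes: they are no part of the job. Several things look just like the cap: the one meant starts farthest to the robot's left.

How it is judged:
By the outcome, as a careful person would: the job done as asked, in the order asked, and still so for the second after the job is handed in, with the robot touching nothing.
It also fails if it takes over 70 s, if anything falls off the work surface, if the arm or the gripper's body presses on something with over 40 N, if the wrist force passes 120 N, or if a joint passes its speed limit or range.

ROBOT

A 6-joint arm with a two-finger parallel gripper is mounted at the origin on the work surface. World frame = base frame: x ahead of the robot, y to its left, z up, the work surface at z = 0. Lengths are in m, angles in degrees, forces in N, time in s.
With the tool pointing down it reaches from about 0.375 to 0.9 m from the base axis. Payload 3.1 kg.
Tool frame: the origin (TCP) lies at the very end of the fingers, on their centre line; the grasp point (between the pads) lies bot.grip_point_offset behind it (bot.grip_point_offset is the distance from the TCP to the grasp point, in m); z points along the fingers, y is the line along which they close (so a half turn about z gives the same grasp; the last joint's range is limited). The gripper opens to 87 mm and grips with 3 to 60 N. Pads are 19 mm wide; open, the fingers measure 117 mm over their backs; the gripper's body (75 mm by 190 mm) begins 51 mm behind the grasp point.
Start: joints at [58.012, 30.224, 82.088, -0, 67.689, -10.227], TCP at [0.232, 0.58, 0.223] pointing down, gripper open.
Joint ranges: [-176.69, 176.69], [-43.24, 126.21], [12.49, 139.97], [-82, 262], [0, 151.66], [-163.58, 163.58]. Speed limits (degrees/s): [159.86, 159.86, 180, 180, 180, 180].

INTERFACE

Orientations are given as a 3x3 rotation matrix whose columns are the frame's x, y, z axes.
In Python, from rig import bot, viewer, ticket gives the robot as it stands.
- The arm moves only by the tool servo_tool, never from a script. Its argument "targets" is a list of rows, each an object with "offset": the shift along the tool's x, y, z in m, a list of three; "dr": the turn, a rotation vector about the tool's x, y, z in degrees, a list of three. In form: [{"offset": [x, y, z], "dr": [ax, ay, az]}, ...]. A call has 1 to 20 rows; each row is the pose to reach, as a shift and turn from the pose commanded when the call began, along the tool's axes at that moment; what a row does not reach only later rows make up. A row lasts 1/12 s, in which the tool goes at most 41.7 mm and 7.16 degrees, less where a joint would pass 70% of its speed; a pose out of reach is approached as far as the arm can. A call with a gripper value outside its range is refused whole. "gripper" is the gripper command: -1 is fully open, 1 is shut, values between are in proportion, set as the call begins (left out, the last holds). The fingers move at their own pace and stop on an object; the grip force is fixed at half the most. Time passes only in rows, so rows that repeat a pose let the fingers close. It gives the time, the measured TCP pose, the force, the opening and the grip force at its end, in the units of the state.
- bot.read_state(): the state, without advancing time (a new reading comes with each control period).
- viewer.capture(name): name is "scene" or "side" or "wrist"; returns a dict with "color" (384x512x3 uint8, red, green, blue), "camera_matrix" (3x3 intrinsics, pixels), "R" (3x3) and "t" (3): a world point X has camera coordinates R X + t. Camera axes: x right, y down, z forward; pixel columns grow to the right and rows downward; lengths in m; the calibration is good to about 2 mm. A picture is of the moment at which its call begins. There is no depth.
- ticket.hand_in(): hands the job in; it is judged then, once.
The state is a dict: "time_s": time; "joint_positions": joint angles; "qvel": joint speeds; "tau": joint torques, N m; "position": TCP position; "tcp_rot": TCP orientation; "force": force on the tool from outside, world axes, zero at the start; "moment": the same for the moment, N m; "opening": opening from 0.0 (shut) to 1.0 (fully open); "grasp_force": force on a finger pad.
Only numpy, scipy, OpenCV 4.12 (cv2) and the standard library are available. Lean on these libraries where they do the work, as an engineer would, in place of code of your own. Each camera call takes 0.05 s, during which the arm holds its last target. There are 200 camera calls.

## Working session

There is one attempt and no reset: what is moved stays moved. The work goes in short steps, Python scripts to look and compute and a tool call to move; the robot and the scene stay as the last step left them, time stands still between calls to the robot, and variables do not carry over. Pictures are saved under pics/ and viewed, at most 10 in all, crops included, and the job is handed in when it is done.

Besides the shell and the picture viewer there is one more tool, called after "Request:" by a JSON object that holds its "op" and its "data", one argument or row to a line. servo_tool: Moves the arm, as the interface text tells. Its arguments: {"type":"object","properties":{"targets":{"type":"array"},"gripper":{"type":"number"}},"required":["targets"]}

```bash
mkdir -p pics
python3 - <<'E'
from rig import bot,viewer
import cv2,numpy as np
s=bot.read_state();print({k:np.round(v,3).tolist() for k,v in s.items()},bot.grip_point_offset)
ims=[]
for n in ["scene","side","wrist"]:
    c=viewer.capture(n);np.savez(f"{n}0.npz",**c)
    cv2.imwrite(f"pics/{n}0.png",c["color"][:,:,::-1]);print(n,np.round(c["camera_matrix"],1).tolist(),np.round(c["R"],3).tolist(),np.round(c["t"],3).tolist())
E
```

```text
{'time_s': 0.0, 'joint_positions': [58.013, 30.278, 82.157, 0.001, 67.687, -10.226], 'qvel': [-0.055, 0.09, 0.036, -0.018, 0.034, -0.09], 'tau': [-0.0, -44.004, -17.659, 0.063, 0.058, -0.0], 'position': [0.231, 0.58, 0.222], 'tcp_rot': [[-0.929, 0.371, -0.001], [0.371, 0.929, -0.002], [0.0, -0.002, -1.0]], 'force': [-1.221, -0.901, -0.542], 'moment': [0.024, -0.021, 0.011], 'grasp_force': 0.0, 'opening': 1.0} 0.0187
scene [[382.1, 0.0, 254.2], [0.0, 382.1, 190.4], [0.0, 0.0, 1.0]] [[-0.872, 0.49, -0.011], [0.265, 0.454, -0.851], [-0.412, -0.744, -0.525]] [0.521, 0.012, 1.37]
side [[363.3, 0.0, 252.4], [0.0, 363.3, 192.7], [0.0, 0.0, 1.0]] [[0.901, -0.433, 0.005], [-0.313, -0.658, -0.685], [0.3, 0.616, -0.728]] [-0.529, 0.157, 1.084]
wrist [[334.0, 0.0, 252.1], [0.0, 334.0, 193.5], [0.0, 0.0, 1.0]] [[0.37, 0.929, -0.002], [0.899, -0.358, 0.252], [0.233, -0.095, -0.968]] [-0.624, -0.03, 0.39]
```

View pics/scene0.png

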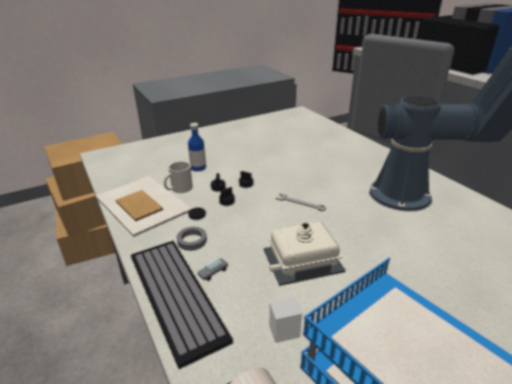

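View pics/side0.png

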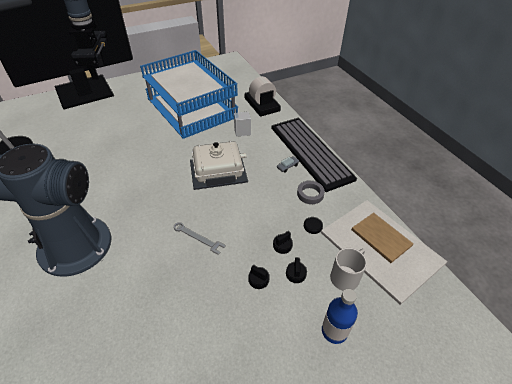

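The scene view shows three winged caps near (218,184), (227,195) and (246,180), and the spare lid at (197,213). In the side view the caps are near (283,242), (297,270) and (259,275), and the tank neck is at (215,150). Next I'll measure positions and take an enlarged crop.

```bash
cat > h.py <<'E'
import numpy as np,cv2
def ray(c,u,v,z):
    K,R,t=c["camera_matrix"],c["R"],c["t"]
    d=R.T@np.linalg.solve(K,[u,v,1]);o=-R.T@t
    return o+d*(z-o[2])/d[2]
def proj(c,X):
    p=c["camera_matrix"]@(c["R"]@np.asarray(X,float)+c["t"]);return p[:2]/p[2]
E
python3 - <<'E'
from h import *
cs=np.load("scene0.npz");cd=np.load("side0.npz")
for n,c,box in [("scene",cs,(180,160,270,230)),("side",cd,(240,210,330,300))]:
    x0,y0,x1,y1=box
    m=(c["color"].max(2)<60).astype(np.uint8)[y0:y1,x0:x1]
    k,_,st,ce=cv2.connectedComponentsWithStats(m)
    for i in range(1,k):
        if st[i,4]>30:
            u,v=ce[i]+[x0,y0]; print(n,np.round((u,v),1),st[i]+[x0,y0,0,0,0],np.round(ray(c,u,v,.022),3))
for n,c,p in [("scene",cs,(305,228)),("side",cd,(215,146))]:
    print("neck",n,np.round(ray(c,*p,.12),3))
a=cv2.resize(cs["color"][165:285,190:350],(800,600),interpolation=3)[:,:,::-1]
b=cv2.resize(cd["color"][130:295,185:330],(527,600),interpolation=3)[:,:,::-1]
cv2.imwrite("pics/crop1.png",np.hstack([cv2.resize(a,(440,330)),cv2.resize(b,(290,330))]))
E
```

```text
scene [245.4 179.7] [240 172  12  15 141] [ 0.448 -0.333  0.022]
scene [222.8 191.7] [212 176  22  29 311] [ 0.557 -0.3    0.022]
scene [196.5 213.3] [189 209  16  10 128] [ 0.688 -0.222  0.022]
side [312.8 225.1] [304 217  19  17 250] [ 0.67  -0.254  0.022]
side [282.5 242.9] [273 231  19  23 323] [ 0.554 -0.272  0.022]
side [295.9 271.4] [286 258  21  25 369] [ 0.541 -0.372  0.022]
side [258.2 277.3] [249 265  20  24 373] [ 0.439 -0.344  0.022]
neck scene [0.51 0.12 0.12]
neck side [0.501 0.112 0.12 ]
```

View pics/crop1.png

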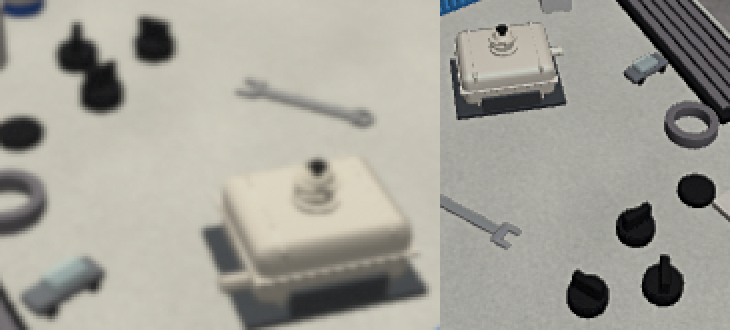

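The candidates in side/scene pixels are A (283,243)/(227,195) at y≈-0.275, B (297,271)/(218,184) at y≈-0.37, and C (259,277)/(246,180) at y≈-0.34. A has a wing and the greatest y, so it is farthest to the robot's left and is the cap meant. The plain lid at (313,225) has no wing. I'll go over the tank first to look from near.

Request:
{"op": "servo_tool", "data": {
  "targets": [
    {"offset": [0, 0, -0.04], "dr": [0, 0, 0]},
    {"offset": [0, 0, -0.078], "dr": [0, 0, 0]},
    {"offset": [-0.43, -0.33, -0.078], "dr": [0, 0, 0]},
    {"offset": [-0.43, -0.33, -0.078], "dr": [0, 0, 0]},
    {"offset": [-0.43, -0.33, -0.078], "dr": [0, 0, 0]},
    {"offset": [-0.43, -0.33, -0.078], "dr": [0, 0, 0]},
    {"offset": [-0.43, -0.33, -0.078], "dr": [0, 0, 0]},
    {"offset": [-0.43, -0.33, -0.078], "dr": [0, 0, 0]},
    {"offset": [-0.43, -0.33, -0.078], "dr": [0, 0, 0]},
    {"offset": [-0.43, -0.33, -0.078], "dr": [0, 0, 0]},
    {"offset": [-0.43, -0.33, -0.078], "dr": [0, 0, 0]},
    {"offset": [-0.43, -0.33, -0.078], "dr": [0, 0, 0]},
    {"offset": [-0.43, -0.33, -0.078], "dr": [0, 0, 0]},
    {"offset": [-0.43, -0.33, -0.078], "dr": [0, 0, 0]},
    {"offset": [-0.43, -0.33, -0.078], "dr": [0, 0, 0]},
    {"offset": [-0.43, -0.33, -0.078], "dr": [0, 0, 0]},
    {"offset": [-0.43, -0.33, -0.078], "dr": [0, 0, 0]},
    {"offset": [-0.43, -0.33, -0.078], "dr": [0, 0, 0]},
    {"offset": [-0.43, -0.33, -0.078], "dr": [0, 0, 0]},
    {"offset": [-0.43, -0.33, -0.078], "dr": [0, 0, 0]}
  ]
}}

```text
time_s: 1.82
position: [0.5077, 0.116, 0.3005]
tcp_rot: [[-0.93, 0.369, -0.001], [0.369, 0.93, 0.0], [0.001, 0.0, -1.0]]
force: [-0.6, 0.6, -0.4]
opening: 1.003
grasp_force: 0.0
```

```bash
cat >> h.py <<'E'
def snap(tag):
    from rig import bot,viewer
    s=bot.read_state();print({k:np.round(s[k],4).tolist() for k in ["time_s","joint_positions","position","tcp_rot","force","opening"]})
    c=viewer.capture("wrist");np.savez(f"{tag}.npz",**c)
    cv2.imwrite(f"pics/{tag}.png",c["color"][:,:,::-1]);return c,s
E
python3 -c "
from h import *
snap('tank1')"
```

```text
{'time_s': 1.8167, 'joint_positions': [0.5532, 17.0385, 91.1111, 0.0175, 71.8892, -67.822], 'position': [0.5077, 0.116, 0.3005], 'tcp_rot': [[-0.9296, 0.3686, -0.0007], [0.3686, 0.9296, 0.0003], [0.0007, 0.0, -1.0]], 'force': [-0.624, 0.6091, -0.396], 'opening': 1.0031}
```

View pics/tank1.png

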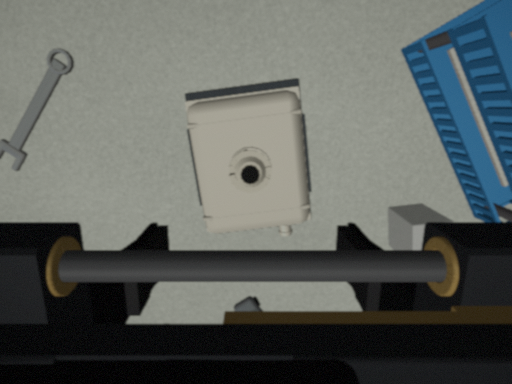

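The wrist view shows the tank at (250,160), with the neck's black seal at (250,175) and the plate's upper edge running from (186,96) to (299,80). I'll compute the tank's pose and the offset to the cap.

Run:
```python
from h import *
cs=np.load("scene0.npz");cd=np.load("side0.npz");cw=np.load("tank1.npz")
for n,c,(x0,y0,x1,y1) in [("scene",cs,(290,215,320,240)),("side",cd,(205,138,226,158)),("wrist",cw,(225,150,275,200))]:
    m=(c["color"].max(2)<70).astype(np.uint8)[y0:y1,x0:x1]
    k,_,st,ce=cv2.connectedComponentsWithStats(m)
    i=1+st[1:,4].argmax();u,v=ce[i]+[x0,y0];print(n,u,v,st[i],"seal",np.round(ray(c,u,v,.128 if n=="wrist" else .124),4))
a,b=ray(cw,186,96,.003),ray(cw,299,80,.003);print("plate edge",a,b,np.linalg.norm(a-b),np.degrees(np.arctan2(*(b-a)[1::-1])))
# plate in side view / wrist: dark mask fit
m=((cw["color"].max(2)<75)&(cw["color"].max(2)>20)).astype(np.uint8);
for v in range(75,215,10):
    r=np.where(cw["color"][v,170:325].astype(int).sum(1)<230)[0]+170; print(v,r.min() if len(r) else 0,r.max() if len(r) else 0,end=" | ")
# tank white mask min area rect on top z=.085
hsv=cv2.cvtColor(cw["color"],cv2.COLOR_RGB2HSV)
print("\ncolor tank",cw["color"][140,220],"table",cw["color"][140,140])
```

```text
scene 305.1818181818182 225.1818181818182 [14  9  4  4 11] seal [0.506  0.1143 0.124 ]
side 215.57894736842104 144.6315789473684 [ 8  5  6  5 19] seal [0.5042 0.1135 0.124 ]
wrist 249.8283261802575 174.1802575107296 [ 17  16  17  17 233] seal [0.5045 0.1147 0.128 ]
plate edge [0.39838617 0.06515985 0.003     ] [0.43445312 0.21091901 0.003     ] 0.15015511606490253 76.10177744780952
75 0 0 | 85 248 297 | 95 186 222 | 105 0 0 | 115 302 303 | 125 303 304 | 135 304 305 | 145 304 306 | 155 305 306 | 165 306 307 | 175 241 308 | 185 307 309 | 195 0 0 | 205 0 0 | 
color tank [166 164 150] table [143 147 136]
```

The tank neck is at (0.5045, 0.1145), and the tank's x axis is at about -14°. Now over to the cap.

Request:
{"op": "servo_tool", "data": {
  "targets": [
    {"offset": [-0.188, -0.346, 0.05], "dr": [0, 0, 0]},
    {"offset": [-0.188, -0.346, 0.05], "dr": [0, 0, 0]},
    {"offset": [-0.188, -0.346, 0.05], "dr": [0, 0, 0]},
    {"offset": [-0.188, -0.346, 0.05], "dr": [0, 0, 0]},
    {"offset": [-0.188, -0.346, 0.05], "dr": [0, 0, 0]},
    {"offset": [-0.188, -0.346, 0.05], "dr": [0, 0, 0]},
    {"offset": [-0.188, -0.346, 0.05], "dr": [0, 0, 0]},
    {"offset": [-0.188, -0.346, 0.05], "dr": [0, 0, 0]},
    {"offset": [-0.188, -0.346, 0.05], "dr": [0, 0, 0]},
    {"offset": [-0.188, -0.346, 0.05], "dr": [0, 0, 0]},
    {"offset": [-0.188, -0.346, 0.05], "dr": [0, 0, 0]},
    {"offset": [-0.188, -0.346, 0.05], "dr": [0, 0, 0]},
    {"offset": [-0.188, -0.346, 0.05], "dr": [0, 0, 0]},
    {"offset": [-0.188, -0.346, 0.05], "dr": [0, 0, 0]}
  ]
}}

```text
time_s: 3.03
position: [0.5551, -0.2743, 0.2508]
tcp_rot: [[-0.93, 0.369, -0.0], [0.369, 0.93, 0.001], [0.001, 0.001, -1.0]]
force: [1.2, 0.8, 1.1]
opening: 1.0
grasp_force: 0.0
```

Run:
```python
from h import *
c,s=snap('cap1')
im=c["color"][30:240,80:420,::-1]
cv2.imwrite("pics/cap1c.png",cv2.convertScaleAbs(cv2.resize(im,(780,482),interpolation=3),alpha=2.2))
```

```text
{'time_s': 3.0333, 'joint_positions': [-36.6357, 28.0982, 81.1116, 0.0224, 70.8271, -105.0176], 'position': [0.5551, -0.2743, 0.2508], 'tcp_rot': [[-0.9296, 0.3685, -0.0003], [0.3685, 0.9296, 0.0007], [0.0005, 0.0005, -1.0]], 'force': [1.1549, 0.8157, 1.0962], 'opening': 1.0}
```

View pics/cap1c.png

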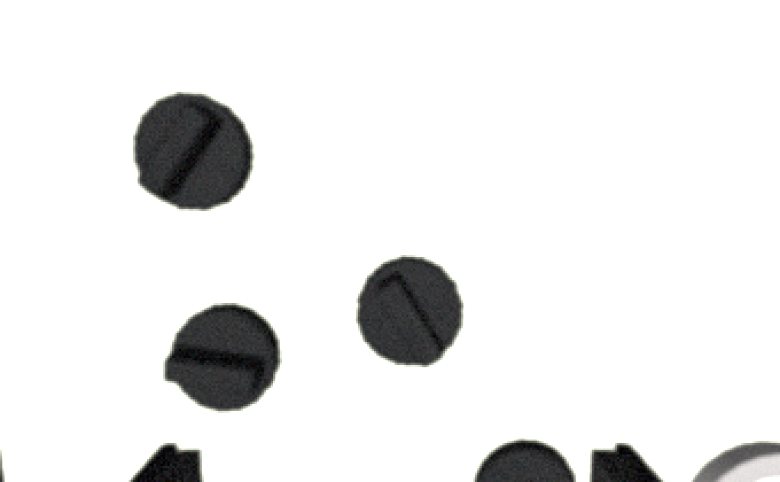

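The enlarged crop confirms cap A at crop (410,312), original (259,166): a winged cap, rightmost of the three and so at the greatest y. Its wing edge runs from (398,275) to (443,350). The flat lid below at (525,470) has no wing.

Run:
```python
from h import *
c=np.load("cap1.npz");g=c["color"].astype(float).mean(2)
x0,y0=228,136;p=g[y0:196,x0:290]
m=(p<45).astype(np.uint8);k,lab,st,ce=cv2.connectedComponentsWithStats(m)
i=1+st[1:,4].argmax();u,v=ce[i]+[x0,y0];pc=ray(c,u,v,.024);print("blob",u,v,st[i],"at z.012/.024",ray(c,u,v,.012),pc)
(cu,cv),r=cv2.minEnclosingCircle(np.argwhere(lab==i)[:,::-1].astype(np.float32));print("circ",cu+x0,cv+y0,r)
ins=cv2.erode((lab==i).astype(np.uint8),np.ones((5,5)))>0
q=np.percentile(p[ins],[2,10,50,90]);print(q)
d=ins&(p<q[2]-.3*(q[2]-q[0])*1.6); ys,xs=np.where(d)
P=np.array([ray(c,x+x0,y+y0,.045)[:2] for x,y in zip(xs,ys)])
for row in (p.astype(int))[8:55:2,8:56:1]: print(' '.join(f"{t:2d}" for t in row))
```

```text
blob 258.17744916820703 165.2433764633395 [   8    6   45   47 1623] at z.012/.024 [ 0.557594   -0.26725764  0.012     ] [ 0.55559799 -0.26670957  0.024     ]
circ 259.1807975769043 165.31546211242676 23.68743324279785
[ 9.12       17.         23.66666667 26.66666667]
160 160 159 160 160 159 158 157 152 132 106 76 57 44 26 21 17 22 21 20 25 25 25 25 18 20 18 21 20 22 30 44 65 94 120 136 146 154 159 159 159 159 158 158 157 157 157 154
161 159 158 161 159 156 143 122 96 64 36 22 17 23 23 27 23 26 23 26 24 26 25 24 25 26 23 25 25 24 20 22 18 19 30 45 75 116 144 153 156 158 158 158 157 155 155 153
161 160 157 154 147 129 91 48 21 16 22 24 26 26 21 24 13 14 22 25 22 26 22 21 26 24 24 24 25 26 26 22 21 25 22 21 28 57 91 125 146 155 158 159 160 157 155 155
164 160 148 120 78 53 30 25 23 22 25 25 20 17  7  8 10  7  3 15 25 25 29 23 24 26 26 25 25 28 23 23 26 26 24 23 23 24 34 68 109 139 152 157 158 159 158 158
165 157 133 84 35 22 20 23 21 17 14  3 15  7 12 14 15 13 10 13 16 23 25 26 26 27 23 25 25 23 27 26 24 24 26 25 29 21 23 24 40 66 101 130 150 158 159 161
153 127 83 40 20 24 28 21 19 14
[... 2198 characters left out ...]
161
163 165 163 159 159 155 142 118 80 49 34 23 18 22 26 25 22 22 24 26 22 21 25 20 20 25 25 22 25 24 23 23 26 27 21 25 48 91 129 148 157 158 159 158 160 160 160 160
165 165 163 160 157 158 160 160 154 142 123 101 75 50 36 29 23 22 22 25 22 27 23 23 19 22 25 22 22 24 24 25 25 32 45 70 102 132 151 159 159 161 161 162 161 159 160 159
162 163 162 161 160 161 161 163 165 163 160 156 150 140 128 110 82 65 67 67 53 40 44 50 50 46 43 40 31 29 38 58 80 106 128 144 151 156 161 161 161 161 161 163 163 164 163 161
159 161 160 162 161 161 162 164 164 163 160 160 157 156 156 155 152 150 152 151 148 144 145 147 146 146 144 135 119 119 132 146 155 158 162 162 161 160 160 161 160 160 158 159 160 162 162 161
```

Run:
```python
from h import *
c=np.load("cap1.npz")
a,b=ray(c,254.5,153.5,.053),ray(c,271.8,182.5,.053);L=np.linalg.norm(b-a);d=(b-a)/L
n=np.array([d[1],-d[0],0]); 
for s in (1,-1): print("ctr",(a+b)/2+s*.007*n, proj(c,(a+b)/2+s*.007*n))
print(L,np.degrees(np.arctan2(d[1],d[0])))
# skirt fit by upper boundary: project circle z=.024 for candidate centre
m=c["color"].mean(2)<80
ys,xs=np.where(m[136:175,228:290]);
# upper rim extremes -> top of skirt z=.024
v0=ys.min()+136;rowm=[(y,xs[ys==y].min()+228,xs[ys==y].max()+228) for y in (24,26,28,30)]
print(v0,rowm,[np.round((ray(c,l,y+136,.022)+ray(c,r+1,y+136,.022))/2,4) for y,l,r in rowm],[np.linalg.norm(ray(c,l,y+136,.022)-ray(c,r+1,y+136,.022)) for y,l,r in rowm])
```

```text
ctr [ 0.55694349 -0.26831394  0.053     ] [257.735741   171.39211473]
ctr [ 0.55469297 -0.25449602  0.053     ] [268.78310539 164.91314515]
0.03741990094495785 9.250528334618597
142 [(24, np.int64(236), np.int64(280)), (26, np.int64(236), np.int64(281)), (28, np.int64(236), np.int64(281)), (30, np.int64(236), np.int64(281))] [array([ 0.5502, -0.2642,  0.022 ]), array([ 0.5527, -0.2645,  0.022 ]), array([ 0.5549, -0.2654,  0.022 ]), array([ 0.5571, -0.2662,  0.022 ])] [np.float64(0.053108595154139834), np.float64(0.05437133641313972), np.float64(0.05445405778457837), np.float64(0.05453703124712133)]
```

Cap A is at about (0.556, -0.267), with the wing at about 9°. I'll use the flipped grasp (tool y at -81°) so that joint 6 has range for the turns at the tank.

Request:
{"op": "servo_tool", "data": {
  "targets": [
    {"offset": [0.002, 0.007, 0.1], "dr": [0, 0, 140]},
    {"offset": [0.002, 0.007, 0.1], "dr": [0, 0, 140]},
    {"offset": [0.002, 0.007, 0.1], "dr": [0, 0, 140]},
    {"offset": [0.002, 0.007, 0.1], "dr": [0, 0, 140]},
    {"offset": [0.002, 0.007, 0.1], "dr": [0, 0, 140]},
    {"offset": [0.002, 0.007, 0.1], "dr": [0, 0, 140]},
    {"offset": [0.002, 0.007, 0.1], "dr": [0, 0, 140]},
    {"offset": [0.002, 0.007, 0.1], "dr": [0, 0, 140]},
    {"offset": [0.002, 0.007, 0.1], "dr": [0, 0, 140]},
    {"offset": [0.002, 0.007, 0.1], "dr": [0, 0, 140]},
    {"offset": [0.002, 0.007, 0.1], "dr": [0, 0, 140]},
    {"offset": [0.002, 0.007, 0.1], "dr": [0, 0, 140]},
    {"offset": [0.002, 0.007, 0.1], "dr": [0, 0, 140]},
    {"offset": [0.002, 0.007, 0.1], "dr": [0, 0, 140]},
    {"offset": [0.002, 0.007, 0.1], "dr": [0, 0, 140]},
    {"offset": [0.002, 0.007, 0.1], "dr": [0, 0, 140]},
    {"offset": [0.002, 0.007, 0.1], "dr": [0, 0, 140]},
    {"offset": [0.002, 0.007, 0.1], "dr": [0, 0, 140]},
    {"offset": [0.002, 0.007, 0.1], "dr": [0, 0, 140]},
    {"offset": [0.002, 0.007, 0.1], "dr": [0, 0, 140]}
  ],
  "gripper": -0.1
}}

```text
time_s: 4.75
position: [0.5561, -0.2677, 0.1512]
tcp_rot: [[0.951, 0.31, 0.001], [0.31, -0.951, -0.0], [0.0, 0.0, -1.0]]
force: [0.7, -0.1, -0.2]
opening: 0.55
grasp_force: 0.0
```

Request:
{"op": "servo_tool", "data": {
  "targets": [
    {"offset": [0, 0, 0], "dr": [0, 0, 5]},
    {"offset": [0, 0, 0], "dr": [0, 0, 9.5]},
    {"offset": [0, 0, 0], "dr": [0, 0, 9.5]},
    {"offset": [0, 0, 0], "dr": [0, 0, 9.5]}
  ]
}}

```text
time_s: 5.08
position: [0.556, -0.2681, 0.1511]
tcp_rot: [[0.988, 0.156, 0.0], [0.156, -0.988, -0.0], [0.0, 0.0, -1.0]]
force: [-0.8, -0.6, 1.0]
opening: 0.552
grasp_force: 0.0
```

Run:
```python
from h import *
c,s=snap('cap2')
cv2.imwrite("pics/cap2c.png",cv2.convertScaleAbs(c["color"][:,:,::-1],alpha=3))
```

```text
{'time_s': 5.0833, 'joint_positions': [-36.1042, 34.5009, 87.06, -0.0002, 58.4148, 44.9474], 'position': [0.556, -0.2681, 0.1511], 'tcp_rot': [[0.9878, 0.1555, 0.0003], [0.1555, -0.9878, -0.0003], [0.0003, 0.0003, -1.0]], 'force': [-0.8407, -0.567, 1.0126], 'opening': 0.5517}
```

View pics/cap2c.png

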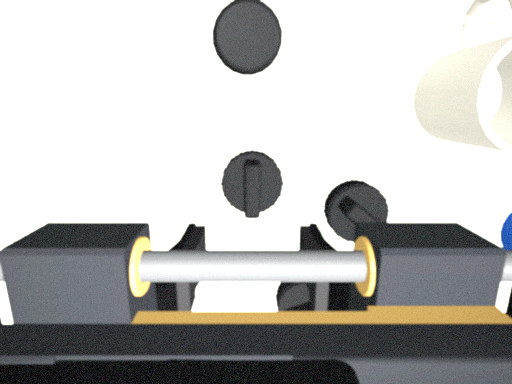

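The view shows the cap at (252,182) with its wing vertical along column 252, from about row 162 to 215. The alignment with the fingers is good, so I'll check the centre numerically.

Run:
```python
from h import *
c=np.load("cap2.npz");g=c["color"].mean(2)
print(np.round(ray(c,252,216.5,.053),4),np.round(ray(c,252,163,.053),4),np.round(ray(c,252,161,.053),4), "lateral skirt",np.round(ray(c,(222+282)/2,182,.02),4))
print("proj exp wing ctr",proj(c,(.556,-.268,.053)),proj(c,(.556,-.268,0.024)))
print(g[140:222:2,252].astype(int)); 
for v in(190,200,208): print(g[v,236:270].astype(int))
```

```text
[ 0.537  -0.2708  0.053 ] [ 0.5808 -0.2639  0.053 ] [ 0.5823 -0.2636  0.053 ] lateral skirt [ 0.5584 -0.2674  0.02  ]
proj exp wing ctr [252.27818004 193.86321464] [252.24968272 185.65612883]
[172 172 172 174 164  67  21  28  29  28  14  13  15  21  28  25  29  24
  26  27  26  30  28  30  29  26  25  28  27  27  28  27  27  30  25  27
  27  27  24 112 178]
[29 29 28 29 26 27 24 22 19 18 19 22 30 28 29 26 26 26 30 25 25 30 22 23
 20 26 26 30 27 28 32 29 30 28]
[28 29 28 26 24 29 25 25 18 20 23 27 24 29 29 29 28 31 28 27 28 31 29 25
 25 27 28 25 26 25 29 26 27 28]
[ 58  40  29  25  28  31  27  19  14  22  21  25  26  26  30  28  25  26
  25  32  25  24  23  26  26  26  28  24  28  31  32  45  70 104]
```

Request:
{"op": "servo_tool", "data": {
  "targets": [
    {"offset": [0.0025, 0, 0.03], "dr": [0, 0, 0]},
    {"offset": [0.0025, 0, 0.06], "dr": [0, 0, 0]},
    {"offset": [0.0025, 0, 0.09], "dr": [0, 0, 0]},
    {"offset": [0.0025, 0, 0.11], "dr": [0, 0, 0]},
    {"offset": [0.0025, 0, 0.122], "dr": [0, 0, 0]},
    {"offset": [0.0025, 0, 0.122], "dr": [0, 0, 0]},
    {"offset": [0.0025, 0, 0.122], "dr": [0, 0, 0]}
  ]
}}

```text
time_s: 5.72
position: [0.5585, -0.2688, 0.0287]
tcp_rot: [[0.988, 0.153, -0.0], [0.153, -0.988, 0.0], [-0.0, -0.0, -1.0]]
force: [0.6, -0.4, 1.5]
opening: 0.553
grasp_force: 0.0
```

Request:
{"op": "servo_tool", "data": {
  "targets": [
    {"offset": [0, 0, 0], "dr": [0, 0, 0]},
    {"offset": [0, 0, 0], "dr": [0, 0, 0]},
    {"offset": [0, 0, 0], "dr": [0, 0, 0]},
    {"offset": [0, 0, 0], "dr": [0, 0, 0]},
    {"offset": [0, 0, 0], "dr": [0, 0, 0]},
    {"offset": [0, 0, 0], "dr": [0, 0, 0]},
    {"offset": [0, 0, 0], "dr": [0, 0, 0]},
    {"offset": [0, 0, 0], "dr": [0, 0, 0]},
    {"offset": [0, 0, 0], "dr": [0, 0, 0]},
    {"offset": [0, 0, 0], "dr": [0, 0, 0]}
  ],
  "gripper": 1
}}

```text
time_s: 6.55
position: [0.5583, -0.2688, 0.0289]
tcp_rot: [[0.988, 0.152, 0.0], [0.152, -0.988, -0.0], [0.0, 0.0, -1.0]]
force: [-0.6, 0.4, 5.2]
opening: 0.159
grasp_force: 30.0
```

Gripped, with the opening at 13.8 mm (0.159) matching the wing. Next I'll lift and carry it to above the neck, turning 22.6° clockwise.

Request:
{"op": "servo_tool", "data": {
  "targets": [
    {"offset": [0, 0, -0.04], "dr": [0, 0, 0]},
    {"offset": [0, 0, -0.08], "dr": [0, 0, 0]},
    {"offset": [0, 0, -0.12], "dr": [0, 0, 0]},
    {"offset": [0, 0, -0.16], "dr": [0, 0, 0]},
    {"offset": [0, -0.03, -0.19], "dr": [0, 0, 3]},
    {"offset": [0.001, -0.06, -0.19], "dr": [0, 0, 6]},
    {"offset": [0.001, -0.095, -0.19], "dr": [0, 0, 9]},
    {"offset": [0.002, -0.13, -0.19], "dr": [0, 0, 12]},
    {"offset": [0.002, -0.17, -0.19], "dr": [0, 0, 15]},
    {"offset": [0.003, -0.21, -0.19], "dr": [0, 0, 18]},
    {"offset": [0.003, -0.25, -0.19], "dr": [0, 0, 21]},
    {"offset": [0.004, -0.29, -0.19], "dr": [0, 0, 22.6]},
    {"offset": [0.004, -0.325, -0.19], "dr": [0, 0, 22.6]},
    {"offset": [0.005, -0.355, -0.19], "dr": [0, 0, 22.6]},
    {"offset": [0.005, -0.38, -0.19], "dr": [0, 0, 22.6]},
    {"offset": [0.005, -0.387, -0.18], "dr": [0, 0, 22.6]},
    {"offset": [0.005, -0.387, -0.172], "dr": [0, 0, 22.6]},
    {"offset": [0.005, -0.387, -0.172], "dr": [0, 0, 22.6]},
    {"offset": [0.005, -0.387, -0.172], "dr": [0, 0, 22.6]}
  ]
}}

```text
time_s: 8.13
position: [0.504, 0.1132, 0.1994]
tcp_rot: [[0.971, -0.241, -0.002], [-0.241, -0.971, -0.001], [-0.002, 0.001, -1.0]]
force: [0.1, 0.2, -1.0]
opening: 0.158
grasp_force: 30.0
```

Run:
```python
from h import *
from rig import viewer
c,s=snap('pl1')
print(s["grasp_force"])
a=c["color"][60:300,130:390,::-1]
o=[cv2.resize(a,(390,360))]
for n in("scene","side"):
    k=viewer.capture(n);np.savez(n+"1.npz",**k)
    u,v=proj(k,(.5045,.1145,.15)).astype(int);print(n,u,v)
    o.append(cv2.resize(k["color"][v-45:v+45,u-25:u+25,::-1],(200,360),interpolation=3))
cv2.imwrite("pics/pl1c.png",cv2.convertScaleAbs(np.hstack(o),alpha=1.6))
```

```text
{'time_s': 8.1333, 'joint_positions': [0.2753, 23.7773, 98.8816, -0.0435, 57.4798, 104.2156], 'position': [0.504, 0.1132, 0.1994], 'tcp_rot': [[0.9706, -0.2405, -0.0024], [-0.2405, -0.9706, -0.0007], [-0.0022, 0.0012, -1.0]], 'force': [0.1412, 0.1813, -1.0207], 'opening': 0.1585}
29.99986006412655
scene 306 217
side 215 138
```

View pics/pl1c.png

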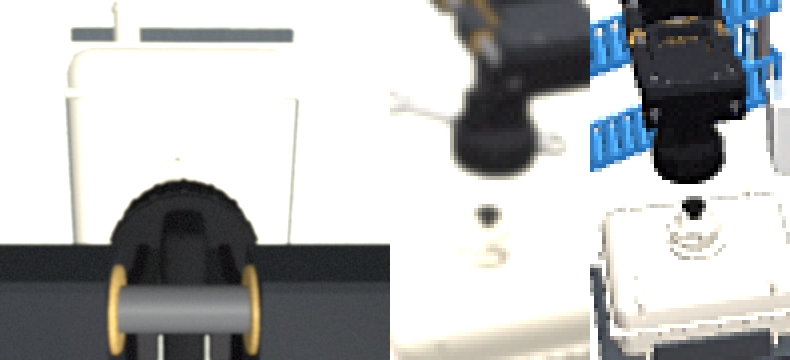

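The view shows the tank's edges square with the tool and the cap held above the neck. In the scene crop the cap is at (495,150) and the seal at (488,213). In the side crop the cap is at (688,150) and the seal at (693,207). I'll compute the relative lateral error.

Run:
```python
from h import *
T=np.array([.504,.1132,.1994]);org=T-[0,0,.0288]
A=[];B=[]
for n in("scene","side"):
    k=np.load(n+"1.npz");g=k["color"].mean(2)
    u0,v0=proj(k,org+[0,0,.010]);us=proj(k,(.5045,.1145,.125))
    # sub-pixel skirt edges on rows around skirt middle
    for v in np.round(np.arange(v0-2,v0+4)).astype(int):
        r=g[v,int(u0)-18:int(u0)+19]; print(n,v,r.astype(int))
    y,x=int(round(us[1])),int(round(us[0]));p=g[y-6:y+8,x-6:x+7];w=np.clip(110-p,0,None)
    print(n,"exp cap",u0,v0,"exp seal",us,"x0 of rows",int(u0)-18)
    yy,xx=np.mgrid[y-6:y+8,x-6:x+7];print(" seal",(w*xx).sum()/w.sum(),(w*yy).sum()/w.sum());print(p.astype(int))
c=np.load("pl1.npz");g=c["color"].mean(2)
print(g[165:200,252].astype(int));print("wrist exp front rim hi/lo",proj(c,org+[.0285*.971,-.0285*.241,.024]),proj(c,org+[.0285*.971,-.0285*.241,0]))
```

```text
scene 205 [208 208 208 208 207 206 196 166 109  53  33  29  27  28  28  30  29  30
  29  30  32  32  34  32  33  33  35  35  45  76 118 146 151 146 149 162
 181]
scene 206 [210 209 209 209 208 206 197 165 108  51  30  29  30  32  32  32  33  33
  34  34  34  33  34  33  33  34  34  32  40  68 110 140 144 133 126 135
 157]
scene 207 [210 210 209 208 208 207 198 167 108  50  29  28  29  31  31  33  33  33
  34  34  34  34  34  34  32  33  31  30  37  67 109 138 143 140 139 139
 147]
scene 208 [210 209 208 207 208 206 199 168 108  50  28  25  25  28  28  28  31  31
  32  34  31  32  33  30  31  31  27  27  34  61  99 124 136 147 154 150
 144]
scene 209 [209 209 208 208 208 208 199 168 111  52  26  23  25  23  24  26  28  28
  29  29  29  30  28  28  26  25  25  25  34  59  91 112 124 134 138 136
 137]
scene 210 [210 210 209 209 209 208 200 172 119  62  29  23  23  23  21  25  24  24
  26  29  25  25  24  22  23  23  23  24  47  83 116 132 131 129 131 138
 154]
scene exp cap 306.88048128685193 207.06603836708226 exp seal [305.71741485 224.75004001] x0 of rows 288
 seal 305.0663029794377 
[... 2197 characters left out ...]
5  14  14  17  85 169 166 177 180]
 [140 164 177   0   6  15  13   1  42 194 183 183 184]
 [180 184 190  76   0  15  13  17  97 183 164 181 181]
 [181 160 136 187  83   0   0  43 193 181 151 180 180]
 [178 123 120 195 129  24  34  91 193 183 165 175 179]
 [180 143 128 165 179 181 180 186 189 185 175 157 180]
 [184 178 140 157 176 187 198 202 193 187 181 177 151]
 [168 188 180 171 182 194 201 186 192 187 183 148 151]
 [121 113 157 185 131 121 129 133 177 159 127 122 189]]
[193 186 176 181 187 189 188 188 189 187 182 176 166 130  74  25  10  19
  14  13  16  22  33  25  20  20  24  29  29  28  29  29  33  31  19]
wrist exp front rim hi/lo [252.33480176 185.71170509] [252.25862981 176.22842906]
```

Request:
{"op": "servo_tool", "data": {
  "targets": [
    {"offset": [0.001, -0.0016, 0], "dr": [0, 0, 0]},
    {"offset": [0.001, -0.0016, 0.01], "dr": [0, 0, 0]},
    {"offset": [0.001, -0.0016, 0.02], "dr": [0, 0, 0]},
    {"offset": [0.001, -0.0016, 0.028], "dr": [0, 0, 0]},
    {"offset": [0.001, -0.0016, 0.036], "dr": [0, 0, 0]},
    {"offset": [0.001, -0.0016, 0.043], "dr": [0, 0, 0]},
    {"offset": [0.001, -0.0016, 0.048], "dr": [0, 0, 0]},
    {"offset": [0.001, -0.0016, 0.052], "dr": [0, 0, 0]},
    {"offset": [0.001, -0.0016, 0.052], "dr": [0, 0, 0]}
  ]
}}

```text
time_s: 9.03
position: [0.5051, 0.1157, 0.1476]
tcp_rot: [[0.971, -0.239, -0.002], [-0.239, -0.971, -0.0], [-0.002, 0.0, -1.0]]
force: [-0.6, -0.1, -1.6]
opening: 0.156
grasp_force: 30.0
```

Request:
{"op": "servo_tool", "data": {
  "targets": [
    {"offset": [0, 0, 0.002], "dr": [0, 0, 0]},
    {"offset": [0, 0, 0.004], "dr": [0, 0, 0]},
    {"offset": [0, 0, 0.006], "dr": [0, 0, 0]},
    {"offset": [0, 0, 0.008], "dr": [0, 0, 0]},
    {"offset": [0, 0, 0.008], "dr": [0, 0, 0]}
  ]
}}

```text
time_s: 9.45
position: [0.5056, 0.1157, 0.1403]
tcp_rot: [[0.971, -0.24, -0.0], [-0.24, -0.971, 0.0], [-0.0, 0.0, -1.0]]
force: [0.1, 0.6, -0.6]
opening: 0.158
grasp_force: 30.0
```

Request:
{"op": "servo_tool", "data": {
  "targets": [
    {"offset": [0, 0, 0.001], "dr": [0, 0, 0]},
    {"offset": [0, 0, 0.002], "dr": [0, 0, 0]},
    {"offset": [0, 0, 0.003], "dr": [0, 0, 0]},
    {"offset": [0, 0, 0.003], "dr": [0, 0, 0]},
    {"offset": [0, 0, 0.003], "dr": [0, 0, 0]}
  ]
}}

```text
time_s: 9.87
position: [0.5059, 0.1157, 0.1377]
tcp_rot: [[0.971, -0.24, 0.0], [-0.24, -0.971, -0.0], [0.0, -0.0, -1.0]]
force: [-1.2, 0.6, 1.7]
opening: 0.158
grasp_force: 30.0
```

Request:
{"op": "servo_tool", "data": {
  "targets": [
    {"offset": [0, 0, 0.001], "dr": [0, 0, 0]},
    {"offset": [0, 0, 0.001], "dr": [0, 0, 0]},
    {"offset": [0, 0, 0.001], "dr": [0, 0, 0]}
  ]
}}

```text
time_s: 10.12
position: [0.5059, 0.1157, 0.1374]
tcp_rot: [[0.971, -0.239, 0.001], [-0.239, -0.971, -0.0], [0.001, -0.0, -1.0]]
force: [-1.1, -0.8, 6.5]
opening: 0.157
grasp_force: 30.0
```

Request:
{"op": "servo_tool", "data": {
  "targets": [
    {"offset": [0, 0, 0.001], "dr": [0, 0, 0]},
    {"offset": [0, 0, 0.001], "dr": [0, 0, 0]},
    {"offset": [0, 0, 0.001], "dr": [0, 0, 0]}
  ]
}}

```text
time_s: 10.37
position: [0.506, 0.1157, 0.1372]
tcp_rot: [[0.971, -0.239, 0.001], [-0.239, -0.971, -0.0], [0.001, -0.0, -1.0]]
force: [-2.0, -0.4, 11.5]
opening: 0.156
grasp_force: 30.0
```

The lugs rest on the ledge at TCP z = 0.1375 (stiffness about 5 N/mm). I'll turn counter-clockwise in small steps under a light push.

Request:
{"op": "servo_tool", "data": {
  "targets": [
    {"offset": [0, 0, -0.0005], "dr": [0, 0, -1]},
    {"offset": [0, 0, -0.0005], "dr": [0, 0, -2.5]},
    {"offset": [0, 0, -0.0005], "dr": [0, 0, -4]},
    {"offset": [0, 0, -0.0005], "dr": [0, 0, -5.5]},
    {"offset": [0, 0, -0.0005], "dr": [0, 0, -7]},
    {"offset": [0, 0, -0.0005], "dr": [0, 0, -8]},
    {"offset": [0, 0, -0.0005], "dr": [0, 0, -8]}
  ]
}}

```text
time_s: 10.95
position: [0.5063, 0.1158, 0.1374]
tcp_rot: [[0.995, -0.102, 0.002], [-0.102, -0.995, 0.0], [0.002, -0.0, -1.0]]
force: [-0.7, 0.1, 7.7]
opening: 0.158
grasp_force: 30.0
```

Request:
{"op": "servo_tool", "data": {
  "targets": [
    {"offset": [0, 0, 0], "dr": [0, 0, -1]},
    {"offset": [0, 0, 0], "dr": [0, 0, -2.5]},
    {"offset": [0, 0, 0], "dr": [0, 0, -4]},
    {"offset": [0, 0, 0], "dr": [0, 0, -5.5]},
    {"offset": [0, 0, 0], "dr": [0, 0, -6]},
    {"offset": [0, 0, 0], "dr": [0, 0, -6]}
  ]
}}

```text
time_s: 11.45
position: [0.5065, 0.1159, 0.1373]
tcp_rot: [[1.0, 0.002, 0.002], [0.002, -1.0, 0.0], [0.002, -0.0, -1.0]]
force: [-2.0, 0.4, 7.3]
opening: 0.16
grasp_force: 30.0
```

Request:
{"op": "servo_tool", "data": {
  "targets": [
    {"offset": [0, 0, 0], "dr": [0, 0, -1.5]},
    {"offset": [0, 0, 0], "dr": [0, 0, -3]},
    {"offset": [0, 0, 0], "dr": [0, 0, -4.5]},
    {"offset": [0, 0, 0], "dr": [0, 0, -6]},
    {"offset": [0, 0, 0], "dr": [0, 0, -7]},
    {"offset": [0, 0, 0], "dr": [0, 0, -7]}
  ]
}}

```text
time_s: 11.95
position: [0.5064, 0.1159, 0.1373]
tcp_rot: [[0.992, 0.124, 0.002], [0.124, -0.992, 0.0], [0.002, -0.0, -1.0]]
force: [-1.3, 0.5, 9.3]
opening: 0.16
grasp_force: 30.0
```

Request:
{"op": "servo_tool", "data": {
  "targets": [
    {"offset": [0, 0, 0], "dr": [0, 0, -1.5]},
    {"offset": [0, 0, 0], "dr": [0, 0, -3]},
    {"offset": [0, 0, 0], "dr": [0, 0, -4.5]},
    {"offset": [0, 0, 0], "dr": [0, 0, -6]},
    {"offset": [0, 0, 0], "dr": [0, 0, -6]}
  ]
}}

```text
time_s: 12.37
position: [0.5064, 0.1159, 0.1373]
tcp_rot: [[0.974, 0.228, 0.002], [0.228, -0.974, 0.0], [0.002, 0.0, -1.0]]
force: [-1.0, 0.8, 7.3]
opening: 0.161
grasp_force: 30.0
```

Request:
{"op": "servo_tool", "data": {
  "targets": [
    {"offset": [0, 0, 0], "dr": [0, 0, -1.5]},
    {"offset": [0, 0, 0], "dr": [0, 0, -3]},
    {"offset": [0, 0, 0], "dr": [0, 0, -4.5]},
    {"offset": [0, 0, 0], "dr": [0, 0, -6]},
    {"offset": [0, 0, 0], "dr": [0, 0, -7]},
    {"offset": [0, 0, 0], "dr": [0, 0, -7]}
  ]
}}

```text
time_s: 12.87
position: [0.5063, 0.116, 0.1374]
tcp_rot: [[0.939, 0.344, 0.002], [0.344, -0.939, 0.001], [0.002, 0.0, -1.0]]
force: [-1.3, 0.5, 8.6]
opening: 0.16
grasp_force: 30.0
```

Request:
{"op": "servo_tool", "data": {
  "targets": [
    {"offset": [0, 0, 0], "dr": [0, 0, -1.5]},
    {"offset": [0, 0, 0], "dr": [0, 0, -3]},
    {"offset": [0, 0, 0], "dr": [0, 0, -4.5]},
    {"offset": [0, 0, 0], "dr": [0, 0, -6]},
    {"offset": [0, 0, 0], "dr": [0, 0, -6]}
  ]
}}

```text
time_s: 13.28
position: [0.5062, 0.1161, 0.1373]
tcp_rot: [[0.898, 0.441, 0.002], [0.441, -0.898, 0.001], [0.002, -0.0, -1.0]]
force: [-1.6, 1.2, 8.4]
opening: 0.162
grasp_force: 30.0
```

Request:
{"op": "servo_tool", "data": {
  "targets": [
    {"offset": [0, 0, 0], "dr": [0, 0, -1.5]},
    {"offset": [0, 0, 0], "dr": [0, 0, -3]},
    {"offset": [0, 0, 0], "dr": [0, 0, -4.5]},
    {"offset": [0, 0, 0], "dr": [0, 0, -6]},
    {"offset": [0, 0, 0], "dr": [0, 0, -7]},
    {"offset": [0, 0, 0], "dr": [0, 0, -7]}
  ]
}}

```text
time_s: 13.78
position: [0.5062, 0.1161, 0.1373]
tcp_rot: [[0.837, 0.547, 0.002], [0.547, -0.837, 0.001], [0.002, 0.0, -1.0]]
force: [-1.0, 0.9, 8.1]
opening: 0.157
grasp_force: 30.0
```

Request:
{"op": "servo_tool", "data": {
  "targets": [
    {"offset": [0, 0, 0], "dr": [0, 0, -1.5]},
    {"offset": [0, 0, 0], "dr": [0, 0, -3]},
    {"offset": [0, 0, 0], "dr": [0, 0, -4.5]},
    {"offset": [0, 0, 0], "dr": [0, 0, -6]},
    {"offset": [0, 0, 0], "dr": [0, 0, -6]}
  ]
}}

```text
time_s: 14.2
position: [0.506, 0.1161, 0.1373]
tcp_rot: [[0.775, 0.632, 0.001], [0.632, -0.775, 0.001], [0.001, 0.0, -1.0]]
force: [-1.4, 0.8, 7.9]
opening: 0.158
grasp_force: 30.0
```

Request:
{"op": "servo_tool", "data": {
  "targets": [
    {"offset": [0, 0, 0], "dr": [0, 0, -1.5]},
    {"offset": [0, 0, 0], "dr": [0, 0, -3]},
    {"offset": [0, 0, 0], "dr": [0, 0, -4.5]},
    {"offset": [0, 0, 0], "dr": [0, 0, -6]},
    {"offset": [0, 0, 0], "dr": [0, 0, -7]},
    {"offset": [0, 0, 0], "dr": [0, 0, -7]}
  ]
}}

```text
time_s: 14.7
position: [0.5054, 0.1163, 0.1372]
tcp_rot: [[0.693, 0.721, -0.0], [0.721, -0.693, 0.001], [0.001, -0.001, -1.0]]
force: [-1.9, 1.6, 8.1]
opening: 0.159
grasp_force: 30.0
```

Request:
{"op": "servo_tool", "data": {
  "targets": [
    {"offset": [0, 0, 0], "dr": [0, 0, -1.5]},
    {"offset": [0, 0, 0], "dr": [0, 0, -3]},
    {"offset": [0, 0, 0], "dr": [0, 0, -4.5]},
    {"offset": [0, 0, 0], "dr": [0, 0, -6]},
    {"offset": [0, 0, 0], "dr": [0, 0, -6]}
  ]
}}

```text
time_s: 15.12
position: [0.5062, 0.1156, 0.1364]
tcp_rot: [[0.613, 0.79, 0.001], [0.79, -0.613, -0.0], [0.001, 0.001, -1.0]]
force: [0.6, -0.7, 0.6]
opening: 0.156
grasp_force: 30.0
```

The force fell and the cap dropped at 66° counter-clockwise, so the lugs are in the gap. Pushing down lightly.

Request:
{"op": "servo_tool", "data": {
  "targets": [
    {"offset": [0, 0, 0.001], "dr": [0, 0, -1]},
    {"offset": [0, 0, 0.002], "dr": [0, 0, -2]},
    {"offset": [0, 0, 0.003], "dr": [0, 0, -2]},
    {"offset": [0, 0, 0.003], "dr": [0, 0, -2]}
  ]
}}

```text
time_s: 15.45
position: [0.5062, 0.1156, 0.1329]
tcp_rot: [[0.586, 0.81, 0.001], [0.81, -0.586, -0.0], [0.001, 0.001, -1.0]]
force: [2.3, 0.8, 2.0]
opening: 0.16
grasp_force: 30.0
```

Request:
{"op": "servo_tool", "data": {
  "targets": [
    {"offset": [0, 0, 0.001], "dr": [0, 0, 0]},
    {"offset": [0, 0, 0.002], "dr": [0, 0, 0]},
    {"offset": [0, 0, 0.003], "dr": [0, 0, 0]},
    {"offset": [0, 0, 0.004], "dr": [0, 0, 0]},
    {"offset": [0, 0, 0.004], "dr": [0, 0, 0]}
  ]
}}

```text
time_s: 15.87
position: [0.5063, 0.1157, 0.1296]
tcp_rot: [[0.586, 0.81, 0.001], [0.81, -0.586, -0.0], [0.001, 0.001, -1.0]]
force: [0.2, -0.1, 6.5]
opening: 0.159
grasp_force: 30.0
```

Request:
{"op": "servo_tool", "data": {
  "targets": [
    {"offset": [0, 0, 0.0006], "dr": [0, 0, 0]},
    {"offset": [0, 0, 0.0006], "dr": [0, 0, 0]},
    {"offset": [0, 0, 0.0006], "dr": [0, 0, 1.5]},
    {"offset": [0, 0, 0.0006], "dr": [0, 0, 3]},
    {"offset": [0, 0, 0.0006], "dr": [0, 0, 4.5]},
    {"offset": [0, 0, 0.0006], "dr": [0, 0, 6]},
    {"offset": [0, 0, 0.0006], "dr": [0, 0, 6]}
  ]
}}

```text
time_s: 16.45
position: [0.5065, 0.1156, 0.1293]
tcp_rot: [[0.668, 0.744, 0.002], [0.744, -0.668, -0.0], [0.001, 0.002, -1.0]]
force: [1.4, -1.3, 7.3]
opening: 0.157
grasp_force: 30.0
```

Request:
{"op": "servo_tool", "data": {
  "targets": [
    {"offset": [0, 0, 0.0001], "dr": [0, 0, 1.5]},
    {"offset": [0, 0, 0.0002], "dr": [0, 0, 3]},
    {"offset": [0, 0, 0.0003], "dr": [0, 0, 4.5]},
    {"offset": [0, 0, 0.0004], "dr": [0, 0, 6]},
    {"offset": [0, 0, 0.0005], "dr": [0, 0, 8]},
    {"offset": [0, 0, 0.0005], "dr": [0, 0, 8]}
  ]
}}

```text
time_s: 16.95
position: [0.5064, 0.1157, 0.1287]
tcp_rot: [[0.765, 0.644, 0.002], [0.644, -0.765, -0.0], [0.001, 0.001, -1.0]]
force: [0.9, -0.6, 6.5]
opening: 0.16
grasp_force: 30.0
```

It is in the channel. I'll continue clockwise, following the descent.

Request:
{"op": "servo_tool", "data": {
  "targets": [
    {"offset": [0, 0, 0.0003], "dr": [0, 0, 2]},
    {"offset": [0, 0, 0.0005], "dr": [0, 0, 4]},
    {"offset": [0, 0, 0.0007], "dr": [0, 0, 6]},
    {"offset": [0, 0, 0.0009], "dr": [0, 0, 8]},
    {"offset": [0, 0, 0.001], "dr": [0, 0, 10]},
    {"offset": [0, 0, 0.001], "dr": [0, 0, 10]}
  ]
}}

```text
time_s: 17.45
position: [0.5064, 0.1157, 0.1278]
tcp_rot: [[0.865, 0.501, 0.002], [0.501, -0.865, -0.0], [0.002, 0.001, -1.0]]
force: [1.0, -1.0, 7.8]
opening: 0.155
grasp_force: 30.0
```

Request:
{"op": "servo_tool", "data": {
  "targets": [
    {"offset": [0, 0, 0.0002], "dr": [0, 0, 2]},
    {"offset": [0, 0, 0.0003], "dr": [0, 0, 4]},
    {"offset": [0, 0, 0.0005], "dr": [0, 0, 6]},
    {"offset": [0, 0, 0.0006], "dr": [0, 0, 8]},
    {"offset": [0, 0, 0.0007], "dr": [0, 0, 10]},
    {"offset": [0, 0, 0.0007], "dr": [0, 0, 10]}
  ]
}}

```text
time_s: 17.95
position: [0.5064, 0.1158, 0.1271]
tcp_rot: [[0.939, 0.343, 0.002], [0.343, -0.939, 0.0], [0.002, 0.0, -1.0]]
force: [1.3, -0.5, 7.8]
opening: 0.163
grasp_force: 30.0
```

```bash
python3 -c "
from rig import bot;s=bot.read_state();print(s['moment'],s['joint_positions'][5],s['tau'][5],s['force'])"
```

```text
[-0.18521018  0.0445064   0.0017497 ] 70.4697997815188 0.14458389021456242 [ 1.30466421 -0.51803834  7.7587151 ]
```

Request:
{"op": "servo_tool", "data": {
  "targets": [
    {"offset": [0, 0, 0.0002], "dr": [0, 0, 2]},
    {"offset": [0, 0, 0.0003], "dr": [0, 0, 4]},
    {"offset": [0, 0, 0.0005], "dr": [0, 0, 6]},
    {"offset": [0, 0, 0.0006], "dr": [0, 0, 8]},
    {"offset": [0, 0, 0.0008], "dr": [0, 0, 10]},
    {"offset": [0, 0, 0.0008], "dr": [0, 0, 10]}
  ]
}}

```text
time_s: 18.45
position: [0.5064, 0.1157, 0.1264]
tcp_rot: [[0.985, 0.175, 0.002], [0.175, -0.985, -0.0], [0.002, 0.0, -1.0]]
force: [0.7, -0.1, 8.4]
opening: 0.159
grasp_force: 30.0
```

Request:
{"op": "servo_tool", "data": {
  "targets": [
    {"offset": [0, 0, 0.0002], "dr": [0, 0, 2]},
    {"offset": [0, 0, 0.0003], "dr": [0, 0, 4]},
    {"offset": [0, 0, 0.0005], "dr": [0, 0, 6]},
    {"offset": [0, 0, 0.0006], "dr": [0, 0, 8]},
    {"offset": [0, 0, 0.0006], "dr": [0, 0, 8]}
  ]
}}

```text
time_s: 18.87
position: [0.5065, 0.1152, 0.1259]
tcp_rot: [[0.999, 0.037, 0.002], [0.037, -0.999, -0.001], [0.002, 0.001, -1.0]]
force: [-0.3, -1.8, 8.9]
opening: 0.159
grasp_force: 30.0
```

```bash
python3 -c "
from rig import bot;s=bot.read_state();print(s['moment'],s['joint_positions'][5],s['tau'][5],s['force'])"
```

```text
[-0.54281656  0.1249462   0.02418699] 88.44884702842036 0.25213482789695263 [-0.33978816 -1.81102792  8.90066025]
```

Request:
{"op": "servo_tool", "data": {
  "targets": [
    {"offset": [0, 0, 0.0001], "dr": [0, 0, 1]},
    {"offset": [0, 0, 0.0002], "dr": [0, 0, 2]},
    {"offset": [0, 0, 0.0003], "dr": [0, 0, 3]},
    {"offset": [0, 0, 0.0003], "dr": [0, 0, 4]},
    {"offset": [0, 0, 0.0003], "dr": [0, 0, 4]}
  ]
}}

```text
time_s: 19.28
position: [0.5065, 0.1144, 0.1259]
tcp_rot: [[1.0, -0.03, 0.002], [-0.03, -1.0, -0.003], [0.002, 0.003, -1.0]]
force: [0.0, -4.3, 10.1]
opening: 0.159
grasp_force: 30.1
```

```bash
python3 -c "
from rig import bot;s=bot.read_state();print(s['moment'],s['joint_positions'][5],s['tau'][5],s['force'])"
```

```text
[-0.95202419  0.22623391  0.40167572] 92.35172999104131 0.5043451488018036 [ 0.03593037 -4.33814922 10.10395145]
```

One lug seems to have met its stop first: the TCP was pulled 1.3 mm sideways and the moment rose. I'll relieve the lateral load without turning.

Request:
{"op": "servo_tool", "data": {
  "targets": [
    {"offset": [0, 0.0006, 0], "dr": [0, 0, 0]},
    {"offset": [0, 0.0012, 0], "dr": [0, 0, 0]},
    {"offset": [0, 0.0012, 0], "dr": [0, 0, 0]},
    {"offset": [0, 0.0012, 0], "dr": [0, 0, 0]}
  ]
}}

```text
time_s: 19.62
position: [0.5065, 0.1143, 0.1259]
tcp_rot: [[1.0, -0.03, 0.002], [-0.03, -1.0, -0.001], [0.002, 0.001, -1.0]]
force: [0.7, -0.2, 11.0]
opening: 0.156
grasp_force: 30.1
```

```bash
python3 -c "
from rig import bot;s=bot.read_state();print(s['moment'],s['joint_positions'][5],s['tau'][5],s['force'])"
```

```text
[-0.32191844  0.24519901  0.44008108] 92.18704445463956 0.4054214246571064 [ 0.68928852 -0.2072879  10.97080018]
```

The moment (0.44 N m) stays while the lateral force is gone, so both lugs are on the firm stop: home. I'll ease off the push to check that it stays down at about -12.8 mm.

Request:
{"op": "servo_tool", "data": {
  "targets": [
    {"offset": [0, 0, -0.0005], "dr": [0, 0, 0]},
    {"offset": [0, 0, -0.001], "dr": [0, 0, 0]},
    {"offset": [0, 0, -0.0015], "dr": [0, 0, 0]},
    {"offset": [0, 0, -0.002], "dr": [0, 0, -0.5]},
    {"offset": [0, 0, -0.002], "dr": [0, 0, -0.5]},
    {"offset": [0, 0, -0.002], "dr": [0, 0, -0.5]}
  ]
}}

```text
time_s: 20.12
position: [0.5063, 0.1143, 0.1264]
tcp_rot: [[1.0, -0.023, 0.001], [-0.023, -1.0, -0.0], [0.001, 0.0, -1.0]]
force: [3.2, -1.6, -0.0]
opening: 0.156
grasp_force: 30.1
```

```bash
python3 -c "
from rig import bot;s=bot.read_state();print(s['moment'],s['joint_positions'][5],s['tau'][5],s['force'])"
```

```text
[-0.52778798 -0.61919932  0.34084021] 91.75226092564132 0.3167884424328804 [ 3.16231322 -1.64251846 -0.04014236]
```

It holds itself with zero push. For one gentle check that it is fully home, I'll push lightly again and nudge about 1.5° clockwise.

Request:
{"op": "servo_tool", "data": {
  "targets": [
    {"offset": [0, 0, 0.0008], "dr": [0, 0, 0]},
    {"offset": [0, 0, 0.0016], "dr": [0, 0, 0]},
    {"offset": [0, 0, 0.0018], "dr": [0, 0, 0.5]},
    {"offset": [0, 0, 0.0018], "dr": [0, 0, 1]},
    {"offset": [0, 0, 0.0018], "dr": [0, 0, 1.5]},
    {"offset": [0, 0, 0.0018], "dr": [0, 0, 1.5]}
  ]
}}

```text
time_s: 20.62
position: [0.5064, 0.1143, 0.126]
tcp_rot: [[0.999, -0.049, 0.002], [-0.049, -0.999, -0.001], [0.002, 0.001, -1.0]]
force: [1.8, -2.6, 8.7]
opening: 0.16
grasp_force: 30.3
```

```bash
python3 -c "
from rig import bot;s=bot.read_state();print(s['moment'],s['joint_positions'][5],s['tau'][5],s['force'])"
```

```text
[-0.56975377 -0.14704588  0.59234872] 93.22307740052938 0.6270778365433216 [ 1.79169737 -2.59887036  8.72952913]
```

The moment rises steeply with no further descent, so this is the firm stop. I'll relieve the torque and push, then release.

Request:
{"op": "servo_tool", "data": {
  "targets": [
    {"offset": [0, 0, 0], "dr": [0, 0, -1.5]},
    {"offset": [0, 0, 0], "dr": [0, 0, -2.8]},
    {"offset": [0, 0, -0.001], "dr": [0, 0, -2.8]},
    {"offset": [0, 0, -0.0015], "dr": [0, 0, -2.8]},
    {"offset": [0, 0, -0.0015], "dr": [0, 0, -2.8]}
  ]
}}

```text
time_s: 21.03
position: [0.5063, 0.1143, 0.1267]
tcp_rot: [[1.0, -0.002, 0.001], [-0.002, -1.0, -0.0], [0.001, 0.0, -1.0]]
force: [3.4, -2.3, 6.3]
opening: 0.156
grasp_force: 30.0
```

Request:
{"op": "servo_tool", "data": {
  "targets": [
    {"offset": [0, 0, 0], "dr": [0, 0, 0]},
    {"offset": [0, 0, 0], "dr": [0, 0, 0]},
    {"offset": [0, 0, 0], "dr": [0, 0, 0]},
    {"offset": [0, 0, 0], "dr": [0, 0, 0]},
    {"offset": [0, 0, 0], "dr": [0, 0, 0]},
    {"offset": [0, 0, 0], "dr": [0, 0, 0]}
  ],
  "gripper": 0.2
}}

```text
time_s: 21.53
position: [0.505, 0.1147, 0.1259]
tcp_rot: [[1.0, -0.001, -0.002], [-0.001, -1.0, 0.0], [-0.002, -0.0, -1.0]]
force: [0.7, 0.0, 0.8]
opening: 0.39
grasp_force: 0.0
```

Request:
{"op": "servo_tool", "data": {
  "targets": [
    {"offset": [0, 0, -0.02], "dr": [0, 0, 0]},
    {"offset": [0, 0, -0.05], "dr": [0, 0, 0]},
    {"offset": [0, 0, -0.08], "dr": [0, 0, 0]},
    {"offset": [0, 0, -0.12], "dr": [0, 0, 0]},
    {"offset": [0, 0, -0.15], "dr": [0, 0, 0]},
    {"offset": [0, 0, -0.15], "dr": [0, 0, 0]},
    {"offset": [0, 0, -0.15], "dr": [0, 0, 0]}
  ]
}}

```text
time_s: 22.12
position: [0.5066, 0.1147, 0.2782]
tcp_rot: [[1.0, -0.001, 0.005], [-0.001, -1.0, 0.0], [0.005, -0.0, -1.0]]
force: [-0.3, 0.2, -0.1]
opening: 0.398
grasp_force: 0.0
```

Run:
```python
from h import *
from rig import viewer
c,s=snap('end')
o=[cv2.resize(c["color"][50:250,130:390,::-1],(468,360))]
k=viewer.capture("side");u,v=proj(k,(.5045,.1145,.11)).astype(int)
o.append(cv2.resize(k["color"][v-40:v+40,u-35:u+35,::-1],(315,360),interpolation=3))
cv2.imwrite("pics/endc.png",cv2.convertScaleAbs(np.hstack(o),alpha=1.6))
```

```text
{'time_s': 22.1167, 'joint_positions': [0.4099, 18.1398, 93.2867, 0.011, 68.3068, 90.4644], 'position': [0.5066, 0.1147, 0.2782], 'tcp_rot': [[1.0, -0.001, 0.0047], [-0.001, -1.0, 0.0002], [0.0047, -0.0002, -1.0]], 'force': [-0.3181, 0.1754, -0.0706], 'opening': 0.3983}
```

View pics/endc.png

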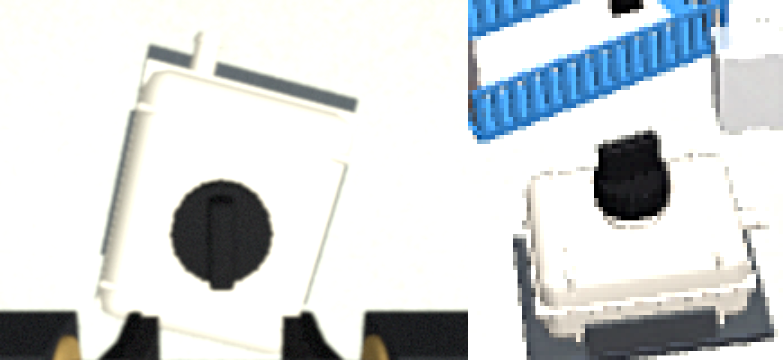

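The view shows the cap seated on the neck at crop (221,232), with its wing vertical (about 0° world). The side crop at (630,180) shows it low on the tank. I'll check quantitatively for height and any creep.

Run:
```python
from h import *
from rig import viewer
P=[]
for n,c in [("end",np.load("end.npz")),("now",viewer.capture("wrist"))]:
    g=c["color"].mean(2);x0,y0=215,140;p=g[y0:225,x0:290]
    m=(p<70).astype(np.uint8);k,l,st,ce=cv2.connectedComponentsWithStats(m);i=1+st[1:,4].argmax()
    w=(l==i)*1.0;u,v=ce[i]+[x0,y0];print(n,u,v,st[i])
    vv=int(round(ce[i][1]))-4
    for r in (vv,vv-2,vv+2):
        q=p[r];h=100;a=np.where(q<h)[0];L,R=a[0],a[-1]
        l_=L-1+(q[L-1]-h)/(q[L-1]-q[L]);r_=R+(h-q[R])/(q[R+1]-q[R]);print("  width px",r+y0,r_-l_,(l_+r_)/2+x0)
    for z in (.09,.098,.108): # skirt bottom z hypotheses -> expected width px of dia 57 at z+0.012
        a,b=[proj(c,np.array([.5055,.1145,z+.012])+s*.0285*np.array([0,1,0])) for s in(1,-1)];print("  z",z,abs(a-b)[0],end=" ")
    # rows of wing bottom end (far edge) projection per z
    for z in (.0982,.108):print("wing -x end top",proj(c,[.5055-.023,.1145,z+.053]),end=" ")
    print(g[195:222,int(round(u))].astype(int))
```

```text
end 252.58350020024028 179.0560672807369 [  10   10   56   61 2497]
  width px 175 55.166020114942526 252.62323994252873
  width px 173 54.043910684802256 252.6679180753204
  width px 177 55.523942905379485 252.65369119791268
  z 0.09 55.103635436340426   z 0.098 56.36861049005594   z 0.108 58.03391473514918 wing -x end top [252.564234   212.09464162] wing -x end top [252.57734802 215.44262873] [ 23  25  25  22  31  28  27  25  30  18  25  26  23  26  24  47 115 168
 182 182 182 182 182 182 182 182 182]
now 252.46901960784314 176.53098039215686 [  10    7   56   62 2550]
  width px 173 56.019969512195125 252.44123475609757
  width px 171 55.16573057255428 252.55637522005196
  width px 175 56.74748213125407 252.43546946068875
  z 0.09 55.683658169282495   z 0.098 56.97334085717938   z 0.108 58.67195881892789 wing -x end top [252.43352861 209.92084629] wing -x end top [252.4440377  213.31120998] [ 25  24  27  28  29  23  26  23  25  26  20  22  29  58 121 168 181 182
 182 182 182 182 181 181 182 182 180]
```

The cap's height fits home (about -13 mm) and there is no creep between views, so I'm handing in.

```bash
python3 -c "
from rig import ticket;print(ticket.hand_in())"
```

```text
the job is handed in; nothing more can be done
None
```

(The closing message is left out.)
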